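Press the last pastry carton onto the column and ease the sprung arm back up

ROBOT

A 7-joint arm with a two-finger parallel gripper is mounted at the origin on the work surface. World frame = base frame: x ahead of the robot, y to its left, z up, the work surface at z = 0. Lengths are in m, angles in rad, forces in N, time in s.
With the tool pointing down it reaches from about 0.425 to 0.95 m from the base axis. Payload 4.7 kg.
Tool frame: the origin (TCP) lies on the centre line of the jaws, within the pads' length; the fingertips stand 14 mm ahead of it and the grasp point (between the pads) lies 5 mm behind it (arm.nose_length is the distance from the TCP to the fingertips, in m); z points along the fingers, y is the direction in which the jaws open and shut (so a half turn about z gives the same grasp; the last joint's range is limited). The gripper opens to 85 mm and grips with 20 to 120 N. Pads are 22 mm wide; open, the fingers measure 114 mm over their backs; the gripper's body (76 mm by 85 mm) begins 54 mm behind the grasp point. The pads swing forward as they close: fully open they stand 13 mm farther back than shut.
Start: joints at [-1.262, 0.469, -0.049, 1.532, 0.024, 1.141, -0.082], TCP at [0.224, 0.637, 0.245] pointing down, gripper open.
Joint ranges: [-2.59, 2.59], [-0.33, 1.99], [-1.39, 1.29], [0.1, 2.45], [-1.04, 4.18], [0.21, 1.99], [-2.66, 2.66]. Speed limits (rad/s): [2.57, 2.57, 3.14, 3.14, 3.14, 3.14, 3.14].

INTERFACE

Orientations are given as a unit quaternion [w, x, y, z].
In Python, from cell import arm, viewer gives the robot as it stands.
- The arm moves only by the shell command python3 -m crank 'ROWS' [OPENING]. ROWS is JSON, a list of rows, each an object of numbers: "tx", "ty", "tz": the shift along the tool's x, y, z in m; "yaw": the turn about the tool's z in rad. In form: [{"tx": .., "ty": .., "tz": .., "yaw": ..}, ...]. A call has exactly 10 rows; each row shifts and turns the pose as measured when the row begins, along the tool's axes as they then stand; what a row does not reach is not made up. A row lasts 1/10 s, in which the tool goes at most 50 mm and 8.59 degrees, less where a joint would pass 70% of its speed; a pose out of reach is approached as far as the arm can. A call with a gripper value outside its range is refused whole. OPENING is the finger opening in m, from 0 to 0.0854, set as the call begins (- or left out, the last holds). The fingers move at their own pace and stop on an object; the grip force is fixed at half the most. Time passes only in rows, so rows that do not move let the fingers close, or fill a call up. It gives the time, the measured TCP pose, the force and the opening at its end, in the units of the state.
- arm.sense(): the state, without advancing time (a new reading comes with each control period).
- viewer.grab_frame(name): name is "scene" or "top"; returns (picture, depth): 400x640x3 uint8, red, green, blue; 400x640 float32, m along the optical axis (not along the pixel's ray), 0 where there is no reading.
- viewer.camera_model(name): a dict with "fx", "fy", "cx", "cy" (pixels), "k1" (the pictures are not rectified: a ray, as slopes to the right and down, at radius r is drawn at 1 + k1 r^2 times it, then the intrinsics apply), "rvec" (rotation vector, rad) and "tvec" (3), from world to camera coordinates, as OpenCV has them. Camera axes: x right, y down, z forward; pixel columns grow to the right and rows downward; lengths in m; the calibration is good to about 2 mm. A picture is of the moment at which its call begins. camera_model takes no time and is no camera call.
- arm.sign_off(): hands the job in, once; it reports no verdict.
Trained networks look in the newest picture that a camera, given by its name, has taken for a name from the list of things; names that differ only in an ending like _2 or _b are one class to them, and where a whole thing is asked for, a point or a joint stands for the part that bears it (a point fixed in the world has none). Each returns a list of dicts, best first, with "p" (0 to 1); they miss things now and then, are a little off and sometimes report something else, mostly with a low value. They report only what shows in the picture. A call takes as long as a camera call. They do not tell look-alikes from the thing itself.
- viewer.masks_of(camera, target): "mask" (400x640 bool, what is visible of it) and "centre" ([column, row] in pixels, amid what is visible of it).
The state is a dict: "t": time; "q": joint angles; "qvel": joint speeds; "joint_efforts": joint torques, N m; "position": TCP position; "tool_rot": TCP orientation; "wrist_force": force on the tool from outside, world axes, zero at the start; "ft_torque": the same for the moment, N m; "finger_gap": finger opening in m.
Only numpy, scipy, OpenCV 4.12 (cv2) and the standard library are available. Lean on these libraries where they do the work, as an engineer would, in place of code of your own. Each camera call takes 0.05 s, during which the arm holds its last target. There are 200 camera calls.

TASK

Take the closed pastry carton from the wooden board and stack it squarely on the column of two in the sprung carton press, edges in line, and let go of it. Then pull the press's raised arm down by its handle until its pad bears firmly on the top carton, hold it there for a good second, and let the arm back up slowly, all the way to its raised stop - never let it snap back. Leave the column straight where it stands and do not disturb the pastry ring, jar, spray bottle or cake box.

Things in the scene. Friction and masses are not known exactly. Their poses are not given: they have to be found in the camera images.
- press: carton press, fixed: grey base plate 270 x 150 mm with a rubber bed (top 12 mm above the counter); at its far end two grey cheeks (x 105 to 155 mm, 125 mm high, 92 mm over the outsides) carry a hinged pale metal arm like a stapler's. Origin on the counter under the middle of the bed, where the column stands; x points level from there to the hinge, y along the hinge axis, z up.
- hinge (a point): point on the arm's hinge axis, midway between the cheeks: 125 mm from the press origin along press x, 108 mm above the counter (level with the top of a column of three cartons). The arm beam is 40 mm wide; its pad, 100 x 56 mm, comes down centred over the bed.
- press_arm (a joint): sprung arm, rad: 0 = raised at its stop, 1.48 above level; grows as it is pulled towards the robot and down; 1.48 = level, pad flat on a column of three cartons; limit 1.54. The spring always pushes it up: about 1.5 N at the handle when raised, 9 N when level. Let go, it snaps up at several rad/s; eased up over 3 s or more (below about 0.5 rad/s) is slow.
- handle (a point): middle of the handle: a black round level bar, 16 mm thick, 112 mm long, parallel to press y, moving on a circle of 230 mm radius about the hinge in the press's x-z plane: 337 mm above the counter when raised, in front of the column at hinge height when level. Rods at its ends, 100 mm apart, join it to a crossbar 56 mm nearer the hinge, so its middle 80 mm is free to pinch or hook.
- carton: the carton to be stacked, lying on the wooden board: closed kraft-cardboard pastry carton, a rigid flat box 120 (x) x 64 (y) x 32 mm (z) with a strip of paper tape across its lid near one end, 0.18 to 0.35 kg; origin at the centre of its underside, x along its length, z up. 
- carton_mid: the upper of the two cartons already stacked on the press bed, its underside 44 mm and its top 76 mm above the counter: closed kraft-cardboard pastry carton, a rigid flat box 120 (x) x 64 (y) x 32 mm (z) with a strip of paper tape across its lid near one end, 0.18 to 0.35 kg; origin at the centre of its underside, x along its length, z up. 
- carton_low: the lower of the two cartons on the press bed, underside 12 mm above the counter: closed kraft-cardboard pastry carton, a rigid flat box 120 (x) x 64 (y) x 32 mm (z) with a strip of paper tape across its lid near one end, 0.18 to 0.35 kg; origin at the centre of its underside, x along its length, z up. 
- board: wooden board lying fixed on the counter, 280 (x) x 210 (y) x 18 mm, origin at the centre of its underside. The carton to be stacked lies on it.
- cutter: bystander: round steel pastry ring 56 mm wide and 40 mm high on the far end of the board; origin at the centre of its underside.
- jar: bystander: amber glass jar 50 mm wide and 85 mm high between press and board, origin at the centre of its underside.
- spray: bystander: blue spray bottle 80 mm wide and 200 mm high, origin at the centre of its underside.
- cake_box: bystander: closed white cake box 204 x 204 x 92 mm, origin at the centre of its underside.
Not all that is in view belongs to the job. Leave any green look-alike of the carton alone.

How it is judged:
By the outcome, as a careful person would: the job done as asked, in the order asked, and still so for the second after the job is handed in, with the robot touching nothing.
It also fails if it takes over 72 s, if anything falls off the work surface, if the arm or the gripper's body presses on something with over 40 N, if the wrist force passes 120 N, or if a joint passes its speed limit or range.

## Working session

There is one attempt and no reset: what is moved stays moved. The work goes in short steps, Python scripts to look and compute and a shell command to move; the robot and the scene stay as the last step left them, time stands still between calls to the robot, and variables do not carry over. Pictures are saved under pics/ and viewed, about 8 in all and at most 12, crops included, and the job is handed in when it is done.

```bash
ls; mkdir -p pics; cat > h.py <<'E'
import numpy as np, cv2
from cell import arm, viewer
def cam(n):
    m=viewer.camera_model(n);R=cv2.Rodrigues(np.array(m["rvec"],float))[0];return m,R,np.array(m["tvec"],float).ravel()
def cloud(n,d):
    m,R,t=cam(n);v,u=np.mgrid[0:400,0:640]
    x=(u-m["cx"])/m["fx"];y=(v-m["cy"])/m["fy"];a,b=x.copy(),y.copy()
    for _ in range(8):
        s=1+m["k1"]*(a*a+b*b);a=x/s;b=y/s
    P=np.stack([a*d,b*d,d],-1);W=(P-t)@R
    W[d<=0]=np.nan
    return W
def save(n,im): cv2.imwrite("pics/"+n,cv2.cvtColor(im,cv2.COLOR_RGB2BGR))
E
python3 - <<'E'
from h import *
F={}
for n in("scene","top"):
    im,d=viewer.grab_frame(n);save(n+"0.png",im);W=cloud(n,d);np.save(n+"0.npy",W)
    for T in("carton","press","handle","board","jar","cutter","spray","cake_box"):
        for r in viewer.masks_of(n,T)[:4]:
            if r["p"]<.3: continue
            P=W[r["mask"]];P=P[~np.isnan(P[:,0])]
            print(n,T,round(r["p"],2),np.round(r["centre"]),np.round(np.median(P,0),3),np.round(np.percentile(P,2,axis=0),3),np.round(np.percentile(P,98,axis=0),3),len(P))
s=arm.sense();print(s)
E
```

```text
pics
scene carton 0.95 [415. 250.] [0.26  0.267 0.029] [0.201 0.212 0.002] [0.313 0.317 0.036] 561
scene carton 0.93 [299. 320.] [0.8   0.229 0.03 ] [ 0.75   0.164 -0.003] [0.833 0.283 0.037] 835
scene carton 0.68 [371. 267.] [0.462 0.225 0.047] [0.394 0.175 0.014] [0.515 0.254 0.054] 638
scene press 0.65 [261. 230.] [ 0.666 -0.14   0.051] [ 0.44  -0.221  0.002] [ 0.701 -0.095  0.342] 1859
scene handle 0.76 [253. 197.] [ 0.679 -0.163  0.244] [ 0.646 -0.229  0.111] [ 0.699 -0.121  0.344] 632
scene board 0.61 [236. 179.] [ 0.592 -0.485  0.088] [ 0.461 -0.607  0.006] [ 0.661 -0.403  0.097] 1791
scene board 0.57 [349. 279.] [0.536 0.205 0.017] [0.381 0.093 0.006] [0.654 0.313 0.023] 2726
scene jar 0.5 [292. 256.] [0.648 0.019 0.059] [ 0.622 -0.012  0.005] [0.663 0.03  0.087] 269
scene cutter 0.77 [338. 294.] [0.616 0.224 0.037] [0.588 0.19  0.015] [0.642 0.257 0.059] 249
scene cutter 0.74 [255. 197.] [ 0.68 -0.16  0.24] [ 0.646 -0.22   0.114] [ 0.698 -0.12   0.344] 579
scene cake_box 0.68 [234. 179.] [ 0.593 -0.487  0.088] [ 0.459 -0.609  0.003] [ 0.661 -0.404  0.097] 1809
scene cake_box
[... 1243 characters left out ...]
46] 2676
{'t': 0.9, 'q': array([-1.26189523,  0.46857329, -0.0485856 ,  1.53248357,  0.02408322,
        1.14100359, -0.08230915]), 'qvel': array([-0.00056284,  0.00116919, -0.00027757, -0.00099405, -0.00127929,
        0.00136883,  0.00079235]), 'joint_efforts': array([ 1.59695692e-04, -5.10140133e+01, -4.62912919e-02, -2.38005602e+01,
        1.09134807e-02,  9.53549097e-04, -1.16515864e-06]), 'position': array([0.22367244, 0.63688824, 0.24535979]), 'tool_rot': array([-1.54835782e-05,  1.68108203e-01,  9.85768547e-01,  6.05976863e-05]), 'wrist_force': array([-0.76290176, -0.71153508, -0.13106385]), 'ft_torque': array([0.00567496, 0.00486519, 0.00856185]), 'finger_gap': 0.08544285438348873}
```

View pics/top0.png

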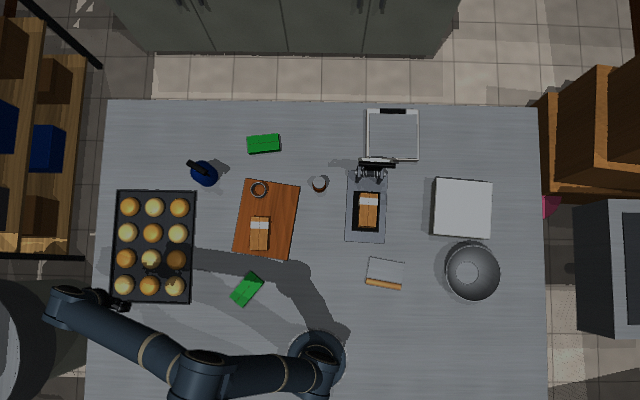

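View pics/scene0.png

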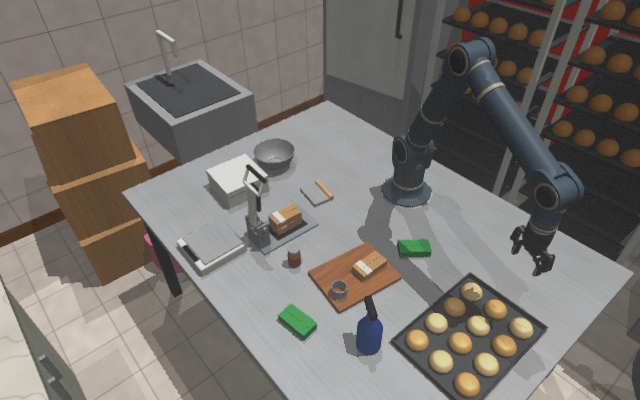

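```bash
cat >> h.py <<'E'
def rect(P):
    P=np.asarray(P,np.float32)
    c,(w,h),a=cv2.minAreaRect(np.ascontiguousarray(P[:,:2]*1000))
    if w<h: w,h,a=h,w,a+90
    a=(a+90)%180-90
    return np.round(c,1),round(w,1),round(h,1),round(a,1),len(P),"med z",round(float(np.median(P[:,2])),4)
def box(W,lo,hi):
    return W[np.all((W>lo)&(W<hi),-1)]
E
python3 - <<'E'
from h import *
for n in("top","scene"):
    W=np.load(n+"0.npy")
    P=box(W,(.37,.16,.042),(.54,.28,.065));print(n,"carton",rect(P),np.median(P[:,:2],0))
    P=box(W,(.4,-.25,.066),(.64,-.08,.088));P=P[P[:,0]<.61];print(n,"column",rect(P))
    P=box(W,(.4,-.28,.002),(.74,-.06,.016));print(n,"base",rect(P))
    P=box(W,(.55,-.26,.325),(.76,-.06,.36));print(n,"handle",rect(P), np.round(P.mean(0),4))
    P=box(W,(.60,-.26,.115),(.76,-.06,.135));print(n,"cheek",rect(P))
    P=box(W,(.58,.18,.045),(.66,.27,.07));print(n,"cutter",rect(P))
    P=box(W,(.58,-.05,.078),(.69,.05,.1));print(n,"jar",rect(P))
    P=box(W,(.42,-.65,.085),(.69,-.38,.105));print(n,"cake",rect(P))
E
```

```text
top carton (array([453.2, 215.6]), 120.4, 65.9, -0.9, 592, 'med z', 0.0507) [0.45390162 0.21537786]
top column (array([ 545.4, -177.7]), 121.5, 64.5, -3.1, 594, 'med z', 0.0768)
top base (array([ 569.2, -170.1]), 338.7, 219.3, -0.2, 2479, 'med z', 0.0088)
top handle (array([ 650.7, -180.2]), 110.9, 16.9, 87.8, 195, 'med z', 0.3439) [ 0.6494 -0.1795  0.344 ]
top cheek (array([ 669.4, -180.5]), 105.6, 45.4, 81.4, 181, 'med z', 0.1226)
top cutter (array([613.4, 224.8]), 55.3, 54.1, -61.1, 62, 'med z', 0.0568)
top jar (array([639.4,   1.5]), 44.6, 39.7, 1.2, 117, 'med z', 0.0851)
top cake (array([ 555.1, -518.3]), 206.7, 206.0, 85.9, 3153, 'med z', 0.093)
scene carton (array([455.4, 221. ]), 123.7, 70.0, -3.5, 462, 'med z', 0.0487) [0.45762254 0.2218417 ]
scene column (array([ 545.7, -172.8]), 120.8, 74.9, -3.4, 364, 'med z', 0.0743)
scene base (array([ 569.9, -170.2]), 339.6, 219.6, 0.0, 956, 'med z', 0.0082)
scene handle (array([ 651.9, -170.2]), 118.2, 19.2, 87.6, 122, 'med z', 0.3405) [ 0.653  -0.1696  0.3396]
scene cheek (array([ 678.6, -171.1]), 101.7, 47.2, -89.9, 124, 'med z', 0.1215)
scene cutter (array([614.7, 228.3]), 56.5, 54.0, 69.9, 92, 'med z', 0.0532)
scene jar (array([639.2,   6.9]), 47.2, 40.9, 52.5, 92, 'med z', 0.0832)
scene cake (array([ 541.7, -508.2]), 234.0, 220.3, -4.5, 1149, 'med z', 0.0908)
```

```bash
cat >> h.py <<'E'
def to(x,y,z,ydir):
    """tool-frame shifts after the yaw, so that TCP is at x,y,z and tool y points along ydir (deg)"""
    s=arm.sense();w,a,b,c=s["tool_rot"];from scipy.spatial.transform import Rotation as Q
    R=Q.from_quat([a,b,c,w]).as_matrix();cur=np.degrees(np.arctan2(R[1,1],R[0,1]))
    dy=(ydir-cur+90)%180-90;d=np.array([x,y,z])-s["position"]
    Rn=Q.from_euler("z",dy,degrees=True).as_matrix()@R;t=Rn.T@d
    print("t %.2f pos %s ydir %.2f tilt %s F %s gap %.4f | yaw %.4f txyz %s"%(s["t"],np.round(s["position"],4),cur,np.round(R[:2,2],3),np.round(s["wrist_force"],1),s["finger_gap"],-np.radians(dy),np.round(t,4)))
E
python3 -m crank '[{"yaw":-0.107},{"yaw":-0.107},{"yaw":-0.107},{"tx":-0.025,"ty":-0.0425},{"tx":-0.025,"ty":-0.0425},{"tx":-0.025,"ty":-0.0425},{"tx":-0.025,"ty":-0.0425},{"tx":-0.025,"ty":-0.0425},{"tx":-0.025,"ty":-0.0425},{"tx":-0.025,"ty":-0.0425}]' 0.0854
python3 -c "
from h import *
to(.4532,.2157,.14,89)"
```

```text
t 0.90 pos [0.2237 0.6369 0.2454] ydir 70.64 tilt [-0.  0.] F [-0.8 -0.7 -0.1] gap 0.0854 | yaw -0.3204 txyz [-0.2368 -0.4171  0.1053]schema error: expected keys tx, ty, tz, yaw
```

```bash
python3 -m crank '[{"tx":0,"ty":0,"tz":0,"yaw":-0.107},{"tx":0,"ty":0,"tz":0,"yaw":-0.107},{"tx":0,"ty":0,"tz":0,"yaw":-0.107},{"tx":-0.025,"ty":-0.0425,"tz":0,"yaw":0},{"tx":-0.025,"ty":-0.0425,"tz":0,"yaw":0},{"tx":-0.025,"ty":-0.0425,"tz":0,"yaw":0},{"tx":-0.025,"ty":-0.0425,"tz":0,"yaw":0},{"tx":-0.025,"ty":-0.0425,"tz":0,"yaw":0},{"tx":-0.025,"ty":-0.0425,"tz":0,"yaw":0},{"tx":-0.025,"ty":-0.0425,"tz":0,"yaw":0}]' 0.0854
python3 -c "
from h import *
to(.4532,.2157,.14,89)"
```

```text
t: 1.9
position: [0.3968, 0.3402, 0.2436]
tool_rot: [-0.001, -0.007, 1.0, 0.003]
wrist_force: [1.5, 0.1, 0.9]
finger_gap: 0.0856
t 1.90 pos [0.3968 0.3402 0.2436] ydir 90.75 tilt [-0.002  0.006] F [1.5 0.1 0.9] gap 0.0856 | yaw 0.0306 txyz [-0.0587 -0.1241  0.1027]
```

```bash
python3 -m crank '[{"tx":-0.02,"ty":-0.041,"tz":0,"yaw":0.015},{"tx":-0.02,"ty":-0.041,"tz":0,"yaw":0.015},{"tx":-0.018,"ty":-0.041,"tz":0,"yaw":0},{"tx":0,"ty":0,"tz":0.025,"yaw":0},{"tx":0,"ty":0,"tz":0.025,"yaw":0},{"tx":0,"ty":0,"tz":0.025,"yaw":0},{"tx":0,"ty":0,"tz":0.025,"yaw":0},{"tx":0,"ty":0,"tz":0,"yaw":0},{"tx":0,"ty":0,"tz":0,"yaw":0},{"tx":0,"ty":0,"tz":0,"yaw":0}]'
python3 - <<'E'
from h import *
im,d=viewer.grab_frame("scene");save("s1.png",im[180:330,280:500].repeat(3,0).repeat(3,1))
W=cloud("scene",d);to(.4532,.2157,.05,89)
E
```

```text
t: 2.9
position: [0.4647, 0.2031, 0.1453]
tool_rot: [0.005, 0.019, 1.0, 0.005]
wrist_force: [-0.7, -0.7, 0.1]
finger_gap: 0.0858
t 2.95 pos [0.465  0.2033 0.1457] ydir 87.86 tilt [0.012 0.01 ] F [-0.4  0.3  1.4] gap 0.0854 | yaw -0.0199 txyz [0.0131 0.0112 0.0957]
```

View pics/s1.png

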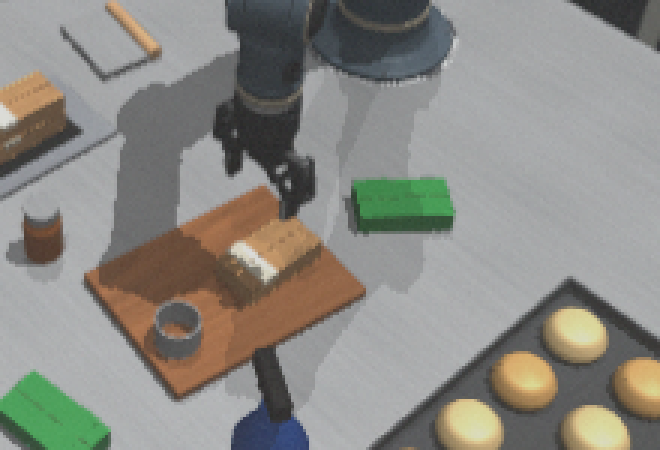

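```bash
python3 -m crank '[{"tx":0.006,"ty":0.005,"tz":0,"yaw":-0.01},{"tx":0.006,"ty":0.005,"tz":0.01,"yaw":-0.01},{"tx":0,"ty":0,"tz":0.012,"yaw":0},{"tx":0,"ty":0,"tz":0.012,"yaw":0},{"tx":0,"ty":0,"tz":0.012,"yaw":0},{"tx":0,"ty":0,"tz":0.01,"yaw":0},{"tx":0,"ty":0,"tz":0.005,"yaw":0},{"tx":0,"ty":0,"tz":0,"yaw":0},{"tx":0,"ty":0,"tz":0,"yaw":0},{"tx":0,"ty":0,"tz":0,"yaw":0}]'
python3 -c "
from h import *
to(.4532,.2157,.036,89)"
```

```text
t: 3.95
position: [0.454, 0.2163, 0.0808]
tool_rot: [0.007, 0.007, 1.0, 0.006]
wrist_force: [0.6, -0.1, 0.2]
finger_gap: 0.0856
t 3.95 pos [0.454  0.2163 0.0808] ydir 89.16 tilt [0.014 0.012] F [ 0.6 -0.1  0.2] gap 0.0856 | yaw 0.0027 txyz [ 0.0014 -0.0011  0.0447]
```

```bash
python3 -m crank '[{"tx":0.001,"ty":-0.001,"tz":0.008,"yaw":0},{"tx":0,"ty":0,"tz":0.01,"yaw":0},{"tx":0,"ty":0,"tz":0.01,"yaw":0},{"tx":0,"ty":0,"tz":0.007,"yaw":0},{"tx":0,"ty":0,"tz":0.004,"yaw":0},{"tx":0,"ty":0,"tz":0.002,"yaw":0},{"tx":0,"ty":0,"tz":0,"yaw":0},{"tx":0,"ty":0,"tz":0,"yaw":0},{"tx":0,"ty":0,"tz":0,"yaw":0},{"tx":0,"ty":0,"tz":0,"yaw":0}]'
python3 -c "
from h import *
to(.4532,.2157,.036,89)"
```

```text
t: 4.95
position: [0.4544, 0.2162, 0.037]
tool_rot: [0.008, 0.007, 1.0, 0.006]
wrist_force: [0.4, -1.1, 0.1]
finger_gap: 0.0853
t 4.95 pos [0.4544 0.2162 0.037 ] ydir 89.15 tilt [0.016 0.013] F [ 0.4 -1.1  0.1] gap 0.0853 | yaw 0.0027 txyz [ 0.0012 -0.0005  0.0009]
```

Close, then lift slowly.

```bash
python3 -m crank '[{"tx":0,"ty":0,"tz":0,"yaw":0},{"tx":0,"ty":0,"tz":0,"yaw":0},{"tx":0,"ty":0,"tz":0,"yaw":0},{"tx":0,"ty":0,"tz":0,"yaw":0},{"tx":0,"ty":0,"tz":0,"yaw":0},{"tx":0,"ty":0,"tz":0,"yaw":0},{"tx":0,"ty":0,"tz":0,"yaw":0},{"tx":0,"ty":0,"tz":0,"yaw":0},{"tx":0,"ty":0,"tz":-0.005,"yaw":0},{"tx":0,"ty":0,"tz":-0.01,"yaw":0}]' 0.05
python3 -m crank '[{"tx":0,"ty":0,"tz":-0.015,"yaw":0},{"tx":0,"ty":0,"tz":-0.02,"yaw":0},{"tx":0,"ty":0,"tz":-0.02,"yaw":0},{"tx":0,"ty":0,"tz":-0.02,"yaw":0},{"tx":0,"ty":0,"tz":-0.02,"yaw":0},{"tx":0,"ty":0,"tz":-0.015,"yaw":0},{"tx":0,"ty":0,"tz":-0.01,"yaw":0},{"tx":0,"ty":0,"tz":0,"yaw":0},{"tx":0,"ty":0,"tz":0,"yaw":0},{"tx":0,"ty":0,"tz":0,"yaw":0}]'
python3 - <<'E'
from h import *
to(.5454,-.1777,.2,87.2)
im,d=viewer.grab_frame("scene");save("s2.png",im[180:330,280:500].repeat(3,0).repeat(3,1))
W=cloud("scene",d)
E
```

```text
t: 5.95
position: [0.453, 0.2154, 0.0522]
tool_rot: [0.007, 0.007, 1.0, 0.006]
wrist_force: [-1.4, 0.1, -2.2]
finger_gap: 0.0629
t: 6.95
position: [0.4496, 0.2127, 0.1813]
tool_rot: [0.007, 0.008, 1.0, 0.006]
wrist_force: [-0.9, -0.1, -2.1]
finger_gap: 0.0632
t 6.95 pos [0.4496 0.2127 0.1813] ydir 89.12 tilt [0.014 0.012] F [-0.9 -0.1 -2.1] gap 0.0632 | yaw 0.0336 txyz [-0.1151 -0.385  -0.0217]
```

View pics/s2.png

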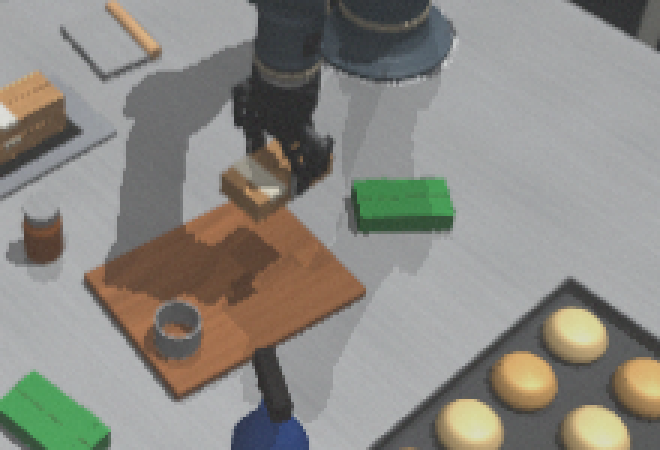

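```bash
python3 - <<'E'
from h import *
W=np.load("top0.npy");im=cv2.imread("pics/top0.png")
def pca(P):
    c=P[:,:2].mean(0);w,v=np.linalg.eigh(np.cov(P[:,:2].T));a=np.degrees(np.arctan2(v[1,1],v[0,1]));a=(a+90)%180-90
    p=(P[:,:2]-c)@v[:,::-1];e=[np.percentile(p[:,i],q)for i in(0,1) for q in(1,99)]
    return np.round(c,4),round(a,2),np.round(np.sqrt(12*w[::-1]),4),np.round(e,4),len(P)
C=box(W,(.37,.16,.042),(.54,.28,.065));print("carton",pca(C))
K=box(W,(.4,-.25,.068),(.61,-.1,.086));print("column",pca(K))
g=box(W,(.55,-.26,.335),(.76,-.06,.36));print("handle",pca(g))
# base plate edges by colour: canny segments around plate
roi=im[165:250,335:400];big=cv2.resize(roi,None,fx=8,fy=8,interpolation=cv2.INTER_CUBIC);cv2.imwrite("pics/press_roi.png",big)
E
```

```text
carton (array([0.4539, 0.2151]), np.float64(-0.83), array([0.1203, 0.066 ]), array([-0.0582,  0.0589, -0.0324,  0.0319]), 592)
column (array([ 0.5442, -0.1772]), np.float64(-3.17), array([0.1205, 0.0649]), array([-0.0588,  0.0583, -0.0315,  0.0319]), 580)
handle (array([ 0.6494, -0.1797]), np.float64(87.62), array([0.1129, 0.0159]), array([-0.0552,  0.0544, -0.0086,  0.0071]), 193)
```

View pics/press_roi.png

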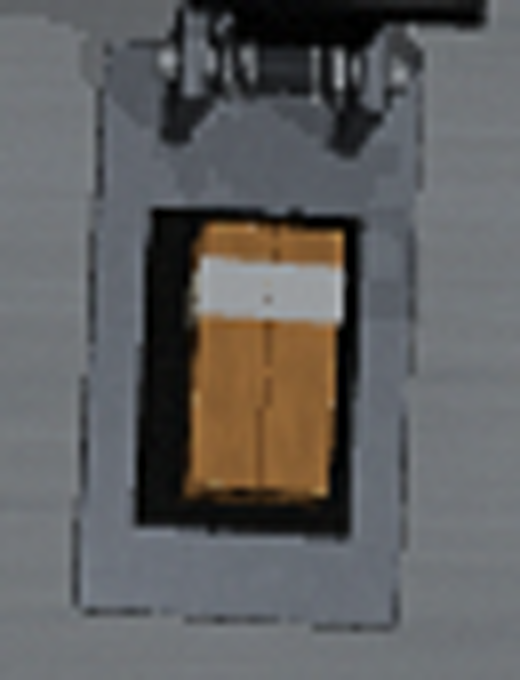

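```bash
python3 -m crank '[{"tx":-0.003,"ty":-0.01,"tz":0,"yaw":0.01},{"tx":-0.006,"ty":-0.02,"tz":0,"yaw":0.01},{"tx":-0.009,"ty":-0.03,"tz":0,"yaw":0.01},{"tx":-0.009,"ty":-0.03,"tz":0,"yaw":0.008},{"tx":-0.009,"ty":-0.03,"tz":0,"yaw":0},{"tx":-0.009,"ty":-0.03,"tz":0,"yaw":0},{"tx":-0.009,"ty":-0.03,"tz":0,"yaw":0},{"tx":-0.009,"ty":-0.03,"tz":0,"yaw":0},{"tx":-0.009,"ty":-0.03,"tz":0,"yaw":0},{"tx":-0.009,"ty":-0.03,"tz":0,"yaw":0}]'
python3 -c "
from h import *
to(.5452,-.1774,.18,86.9)"
```

```text
t: 8.0
position: [0.516, -0.0738, 0.1726]
tool_rot: [0.001, 0.026, 1.0, 0.004]
wrist_force: [0.7, 0.4, -3.1]
finger_gap: 0.0628
t 8.00 pos [ 0.516  -0.0738  0.1726] ydir 87.05 tilt [0.002 0.007] F [ 0.7  0.4 -3.1] gap 0.0628 | yaw 0.0026 txyz [-0.0348 -0.1018 -0.0081]
```

```bash
python3 -m crank '[{"tx":-0.008,"ty":-0.023,"tz":0,"yaw":0},{"tx":-0.007,"ty":-0.018,"tz":0,"yaw":0},{"tx":-0.006,"ty":-0.015,"tz":-0.002,"yaw":0},{"tx":-0.004,"ty":-0.012,"tz":-0.002,"yaw":0},{"tx":-0.002,"ty":-0.007,"tz":0,"yaw":0},{"tx":-0.001,"ty":-0.003,"tz":0,"yaw":0},{"tx":0,"ty":0,"tz":0,"yaw":0},{"tx":0,"ty":0,"tz":0,"yaw":0},{"tx":0,"ty":0,"tz":0,"yaw":0},{"tx":0,"ty":0,"tz":0,"yaw":0}]'
python3 -c "
from h import *
to(.5452,-.1774,.10,86.9)"
```

```text
t: 9.0
position: [0.5361, -0.1645, 0.1719]
tool_rot: [-0.004, 0.031, 1.0, 0.003]
wrist_force: [-0.3, 0.8, -1.2]
finger_gap: 0.063
t 9.00 pos [ 0.5361 -0.1645  0.1719] ydir 86.42 tilt [-0.008  0.006] F [-0.3  0.8 -1.2] gap 0.0630 | yaw -0.0084 txyz [-0.0104 -0.0127  0.0718]
```

```bash
python3 -m crank '[{"tx":-0.004,"ty":-0.005,"tz":0,"yaw":-0.004},{"tx":-0.004,"ty":-0.005,"tz":0.005,"yaw":-0.004},{"tx":-0.002,"ty":-0.002,"tz":0.01,"yaw":0},{"tx":0,"ty":0,"tz":0.01,"yaw":0},{"tx":0,"ty":0,"tz":0.01,"yaw":0},{"tx":0,"ty":0,"tz":0.008,"yaw":0},{"tx":0,"ty":0,"tz":0.004,"yaw":0},{"tx":0,"ty":0,"tz":0.001,"yaw":0},{"tx":0,"ty":0,"tz":0,"yaw":0},{"tx":0,"ty":0,"tz":0,"yaw":0}]'
python3 - <<'E'
from h import *
to(.5452,-.1774,.098,86.9)
im,d=viewer.grab_frame("scene");save("s3.png",cv2.resize(im[150:260,210:350],None,fx=5,fy=5,interpolation=cv2.INTER_CUBIC))
im,d=viewer.grab_frame("top");W=cloud("top",d);np.save("top3.npy",W)
P=box(W,(.4,-.25,.10),(.64,-.08,.15));print(len(P),rect(P));cv2.imwrite("pics/t3.png",cv2.cvtColor(cv2.resize(im[165:250,335:400],None,fx=7,fy=7,interpolation=cv2.INTER_CUBIC),cv2.COLOR_RGB2BGR))
E
```

```text
t: 10.0
position: [0.5452, -0.1766, 0.1181]
tool_rot: [-0.005, 0.026, 1.0, 0.003]
wrist_force: [0.1, -0.2, -3.1]
finger_gap: 0.0622
t 10.00 pos [ 0.5452 -0.1766  0.1181] ydir 87.02 tilt [-0.01   0.006] F [ 0.1 -0.2 -3.1] gap 0.0622 | yaw 0.0021 txyz [-0.0002 -0.001   0.0201]
3 (array([ 556.6, -144.5]), 40.0, 1.0, -11.9, 3, 'med z', 0.1317)
```

View pics/s3.png

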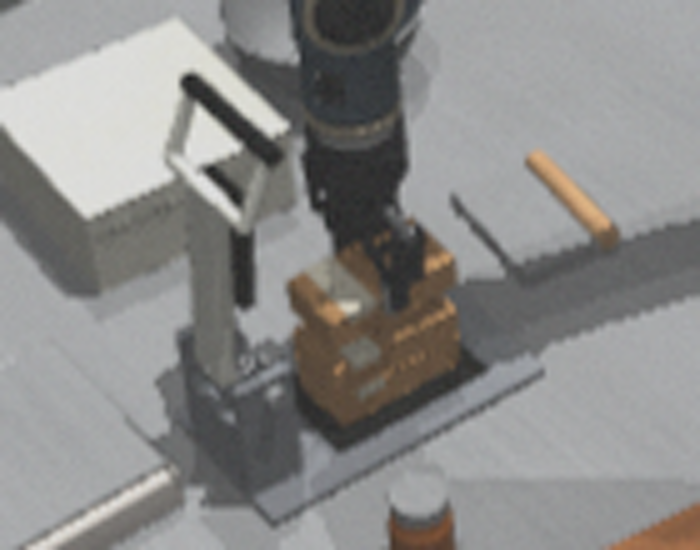

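```bash
python3 -m crank '[{"tx":0,"ty":-0.0005,"tz":0.005,"yaw":0},{"tx":0,"ty":-0.0005,"tz":0.005,"yaw":0},{"tx":0,"ty":0,"tz":0.004,"yaw":0},{"tx":0,"ty":0,"tz":0.003,"yaw":0},{"tx":0,"ty":0,"tz":0.002,"yaw":0},{"tx":0,"ty":0,"tz":0.001,"yaw":0},{"tx":0,"ty":0,"tz":0,"yaw":0},{"tx":0,"ty":0,"tz":0,"yaw":0},{"tx":0,"ty":0,"tz":0,"yaw":0},{"tx":0,"ty":0,"tz":0,"yaw":0}]'
python3 -c "
from h import *
to(.5452,-.1774,.096,86.9)"
```

```text
t: 11.1
position: [0.5458, -0.1777, 0.0977]
tool_rot: [-0.004, 0.026, 1.0, 0.003]
wrist_force: [-0.2, 0.0, -2.0]
finger_gap: 0.0628
t 11.10 pos [ 0.5458 -0.1777  0.0977] ydir 87.03 tilt [-0.008  0.006] F [-0.2  0.  -2. ] gap 0.0628 | yaw 0.0023 txyz [0.0006 0.0002 0.0017]
```

```bash
python3 -m crank '[{"tx":0.0006,"ty":0,"tz":0.001,"yaw":0},{"tx":0,"ty":0,"tz":0.001,"yaw":0},{"tx":0,"ty":0,"tz":0,"yaw":0},{"tx":0,"ty":0,"tz":0.0005,"yaw":0},{"tx":0,"ty":0,"tz":0,"yaw":0},{"tx":0,"ty":0,"tz":0,"yaw":0},{"tx":0,"ty":0,"tz":0,"yaw":0},{"tx":0,"ty":0,"tz":0,"yaw":0},{"tx":0,"ty":0,"tz":0,"yaw":0},{"tx":0,"ty":0,"tz":0,"yaw":0}]'
python3 -c "
from h import *
to(.5452,-.1774,.096,86.9)"
```

```text
t: 12.1
position: [0.5457, -0.1777, 0.0971]
tool_rot: [-0.003, 0.026, 1.0, 0.003]
wrist_force: [-1.7, 0.7, 2.3]
finger_gap: 0.0628
t 12.10 pos [ 0.5457 -0.1777  0.0971] ydir 87.04 tilt [-0.006  0.006] F [-1.7  0.7  2.3] gap 0.0628 | yaw 0.0024 txyz [0.0005 0.0003 0.0011]
```

```bash
python3 -m crank '[{"tx":0,"ty":0,"tz":0,"yaw":0},{"tx":0,"ty":0,"tz":0,"yaw":0},{"tx":0,"ty":0,"tz":0,"yaw":0},{"tx":0,"ty":0,"tz":0,"yaw":0},{"tx":0,"ty":0,"tz":0,"yaw":0},{"tx":0,"ty":0,"tz":0,"yaw":0},{"tx":0,"ty":0,"tz":0,"yaw":0},{"tx":0,"ty":0,"tz":0,"yaw":0},{"tx":0,"ty":0,"tz":0,"yaw":0},{"tx":0,"ty":0,"tz":0,"yaw":0}]' 0.0854
python3 -m crank '[{"tx":0,"ty":0,"tz":-0.005,"yaw":0},{"tx":0,"ty":0,"tz":-0.01,"yaw":0},{"tx":0,"ty":0,"tz":-0.015,"yaw":0},{"tx":0,"ty":0,"tz":-0.02,"yaw":0},{"tx":0.005,"ty":0,"tz":-0.02,"yaw":0},{"tx":0.01,"ty":0,"tz":-0.02,"yaw":0},{"tx":0.015,"ty":0,"tz":-0.02,"yaw":0},{"tx":0.02,"ty":0,"tz":-0.02,"yaw":0},{"tx":0.02,"ty":0,"tz":-0.02,"yaw":0},{"tx":0.01,"ty":0,"tz":-0.02,"yaw":0}]'
python3 -c "
from h import *
to(.54,-.1797,.42,-2.4)"
```

```text
t: 13.1
position: [0.5465, -0.1781, 0.0967]
tool_rot: [-0.002, 0.026, 1.0, 0.003]
wrist_force: [-0.7, 0.6, -0.4]
finger_gap: 0.085
t: 14.1
position: [0.4649, -0.1748, 0.2777]
tool_rot: [-0.002, 0.026, 1.0, 0.002]
wrist_force: [0.2, -0.2, 0.4]
finger_gap: 0.0851
t 14.10 pos [ 0.4649 -0.1748  0.2777] ydir 87.04 tilt [-0.004  0.005] F [ 0.2 -0.2  0.4] gap 0.0851 | yaw 1.5610 txyz [-0.0012  0.076  -0.1419]
```

```bash
python3 -c "
from h import *
print(np.round(arm.sense()['q'],2))
im,d=viewer.grab_frame('top');W=cloud('top',d);np.save('top4.npy',W)
P=box(W,(.44,-.25,.098),(.64,-.1,.125));print(rect(P),P.mean(0))
im,d=viewer.grab_frame('scene');save('s4.png',cv2.resize(im[170:260,220:350],None,fx=6,fy=6,interpolation=cv2.INTER_CUBIC))
W=cloud('scene',d)
P=box(W,(.44,-.25,.098),(.62,-.1,.125));print(rect(P))
"
```

```text
[ 0.03  0.14  0.28  1.92 -0.05  1.09  1.85]
(array([ 556.6, -159.3]), 131.1, 58.2, -30.2, 261, 'med z', 0.1087) [ 0.56680102 -0.16818449  0.10895166]
(array([ 543.9, -173. ]), 121.3, 70.4, -3.1, 368, 'med z', 0.1062)
```

View pics/s4.png

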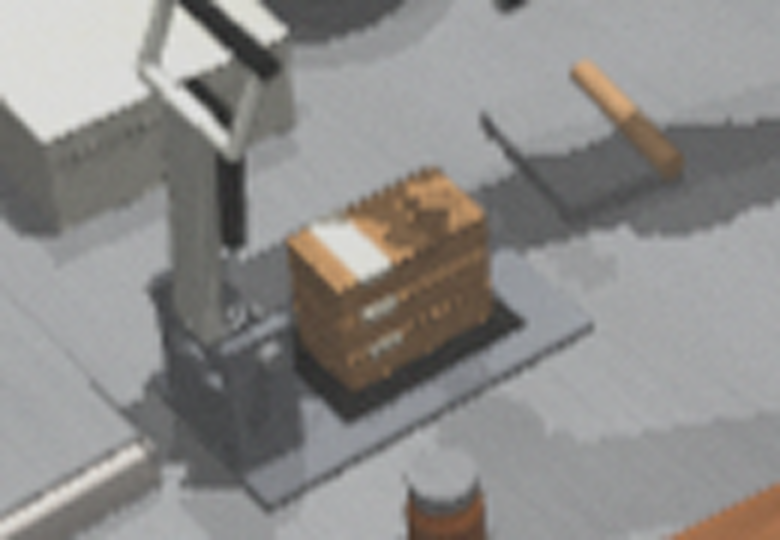

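```bash
python3 -m crank '[{"tx":0,"ty":0,"tz":-0.01,"yaw":-0.08},{"tx":0,"ty":0,"tz":-0.014,"yaw":-0.14},{"tx":0,"ty":0,"tz":-0.014,"yaw":-0.14},{"tx":0,"ty":0,"tz":-0.014,"yaw":-0.14},{"tx":0,"ty":0,"tz":-0.014,"yaw":-0.14},{"tx":0,"ty":0,"tz":-0.014,"yaw":-0.14},{"tx":0,"ty":0,"tz":-0.014,"yaw":-0.14},{"tx":0,"ty":0,"tz":-0.014,"yaw":-0.14},{"tx":0,"ty":0,"tz":-0.014,"yaw":-0.14},{"tx":0,"ty":0,"tz":-0.01,"yaw":-0.1}]' 0.06
python3 -c "
from h import *
to(.6494,-.1797,.4,-2.4)"
```

```text
t: 15.2
position: [0.4694, -0.1728, 0.3585]
tool_rot: [-0.021, -0.444, 0.896, 0.007]
wrist_force: [-0.0, 0.6, -0.3]
finger_gap: 0.0601
t 15.20 pos [ 0.4694 -0.1728  0.3585] ydir 142.71 tilt [-0.043 -0.006] F [-0.   0.6 -0.3] gap 0.0601 | yaw -0.6089 txyz [ 0.0008 -0.1788 -0.047 ]
```

```bash
python3 -m crank '[{"tx":0,"ty":0,"tz":-0.015,"yaw":-0.08},{"tx":0,"ty":0,"tz":-0.015,"yaw":-0.09},{"tx":0,"ty":0,"tz":-0.015,"yaw":-0.09},{"tx":0,"ty":0,"tz":-0.012,"yaw":-0.09},{"tx":0,"ty":0,"tz":-0.01,"yaw":-0.09},{"tx":0,"ty":0,"tz":-0.005,"yaw":-0.08},{"tx":0,"ty":0,"tz":0,"yaw":-0.06},{"tx":0,"ty":0,"tz":0,"yaw":-0.02},{"tx":0,"ty":0,"tz":0,"yaw":0},{"tx":0,"ty":0,"tz":0,"yaw":0}]' 0.06
python3 -c "
from h import *
to(.6494,-.1797,.4,-2.4);print(arm.sense()['q'].round(2))"
```

```text
t: 16.2
position: [0.5224, -0.1529, 0.3874]
tool_rot: [-0.046, -0.632, 0.773, 0.026]
wrist_force: [-0.6, -0.6, 0.4]
finger_gap: 0.06
t 16.20 pos [ 0.5224 -0.1529  0.3874] ydir 168.46 tilt [-0.104 -0.018] F [-0.6 -0.6  0.4] gap 0.0600 | yaw -0.1596 txyz [ 0.0224 -0.1262 -0.0243]
[ 1.11  0.53 -1.38  1.53  0.51  1.61  2.66]
```

```bash
python3 -m crank '[{"tx":0,"ty":0,"tz":0,"yaw":0.05},{"tx":0,"ty":0,"tz":0,"yaw":0.1},{"tx":0,"ty":0,"tz":0,"yaw":0.12},{"tx":0,"ty":0,"tz":0,"yaw":0.12},{"tx":0,"ty":0,"tz":0,"yaw":0.12},{"tx":0,"ty":0,"tz":0,"yaw":0.12},{"tx":0,"ty":0,"tz":0,"yaw":0.12},{"tx":0,"ty":0,"tz":0,"yaw":0.12},{"tx":0,"ty":0,"tz":0,"yaw":0.12},{"tx":0,"ty":0,"tz":0,"yaw":0.12}]' 0.06
python3 -c "
from h import *
to(.6494,-.1797,.4,-2.4);print(arm.sense()['q'].round(2))"
```

```text
t: 17.2
position: [0.5173, -0.1574, 0.3917]
tool_rot: [-0.051, -0.1, 0.994, -0.008]
wrist_force: [-0.4, 0.3, -0.8]
finger_gap: 0.0598
t 17.20 pos [ 0.5173 -0.1574  0.3917] ydir 101.55 tilt [-0.1   -0.026] F [-0.4  0.3 -0.8] gap 0.0598 | yaw -1.3273 txyz [ 0.0175 -0.1329 -0.0058]
[ 1.    0.37 -1.09  1.54  0.35  1.53  1.66]
```

```bash
python3 -m crank '[{"tx":0,"ty":0,"tz":0,"yaw":0.14},{"tx":0,"ty":0,"tz":0,"yaw":0.14},{"tx":0,"ty":0,"tz":0,"yaw":0.14},{"tx":0,"ty":0,"tz":0,"yaw":0.14},{"tx":0,"ty":0,"tz":0,"yaw":0.14},{"tx":0,"ty":0,"tz":0,"yaw":0.14},{"tx":0,"ty":0,"tz":0,"yaw":0.14},{"tx":0,"ty":0,"tz":0,"yaw":0.14},{"tx":0,"ty":0,"tz":0,"yaw":0.14},{"tx":0,"ty":0,"tz":0,"yaw":0.14}]' 0.06
python3 -c "
from h import *
to(.6494,-.1797,.4,-2.4);print(arm.sense()['q'].round(2))"
```

```text
t: 18.2
position: [0.5114, -0.161, 0.3982]
tool_rot: [-0.027, 0.594, 0.803, -0.042]
wrist_force: [-0.3, -0.2, -0.4]
finger_gap: 0.0599
t 18.20 pos [ 0.5114 -0.161   0.3982] ydir 17.03 tilt [-0.093 -0.035] F [-0.3 -0.2 -0.4] gap 0.0599 | yaw 0.3392 txyz [-0.013   0.1378 -0.0153]
[ 0.83  0.27 -0.79  1.56  0.23  1.49  0.32]
```

```bash
python3 -m crank '[{"tx":0,"ty":0,"tz":0,"yaw":0.11},{"tx":0,"ty":0,"tz":0,"yaw":0.08},{"tx":0,"ty":0,"tz":0,"yaw":0.06},{"tx":0,"ty":0.01,"tz":-0.003,"yaw":0.02},{"tx":-0.003,"ty":0.02,"tz":-0.003,"yaw":0},{"tx":-0.003,"ty":0.025,"tz":-0.003,"yaw":0},{"tx":-0.003,"ty":0.025,"tz":-0.003,"yaw":0},{"tx":-0.003,"ty":0.02,"tz":-0.003,"yaw":0},{"tx":0,"ty":0.015,"tz":0,"yaw":0},{"tx":0,"ty":0.008,"tz":0,"yaw":0}]' 0.06
python3 -c "
from h import *
to(.6494,-.1797,.38,-2.4);print(arm.sense()['q'].round(2))"
```

```text
t: 19.2
position: [0.6326, -0.177, 0.411]
tool_rot: [-0.014, 0.707, 0.705, -0.045]
wrist_force: [0.5, 0.2, 0.1]
finger_gap: 0.0603
t 19.20 pos [ 0.6326 -0.177   0.411 ] ydir -0.27 tilt [-0.084 -0.044] F [0.5 0.2 0.1] gap 0.0603 | yaw 0.0371 txyz [-0.0007  0.0194  0.0295]
[ 0.62  0.48 -0.71  1.25  0.34  1.6  -0.05]
```

```bash
python3 -m crank '[{"tx":0,"ty":0.008,"tz":0,"yaw":0.02},{"tx":0,"ty":0.007,"tz":0,"yaw":0.015},{"tx":0,"ty":0.004,"tz":0.005,"yaw":0},{"tx":0,"ty":0,"tz":0.006,"yaw":0},{"tx":0,"ty":0,"tz":0.006,"yaw":0},{"tx":0,"ty":0,"tz":0.006,"yaw":0},{"tx":0,"ty":0,"tz":0.003,"yaw":0},{"tx":0,"ty":0,"tz":0,"yaw":0},{"tx":0,"ty":0,"tz":0,"yaw":0},{"tx":0,"ty":0,"tz":0,"yaw":0}]' 0.06
python3 -c "
from h import *
to(.649,-.18,.33,-2.4)
im,d=viewer.grab_frame('scene');save('s5.png',cv2.resize(im[130:250,210:340],None,fx=5,fy=5,interpolation=cv2.INTER_CUBIC))"
```

```text
t: 20.2
position: [0.6479, -0.1798, 0.3822]
tool_rot: [-0.013, 0.721, 0.691, -0.046]
wrist_force: [-0.2, 0.1, 0.2]
finger_gap: 0.0601
t 20.20 pos [ 0.6479 -0.1798  0.3822] ydir -2.59 tilt [-0.085 -0.045] F [-0.2  0.1  0.2] gap 0.0601 | yaw -0.0033 txyz [0.0023 0.0055 0.0518]
```

View pics/s5.png

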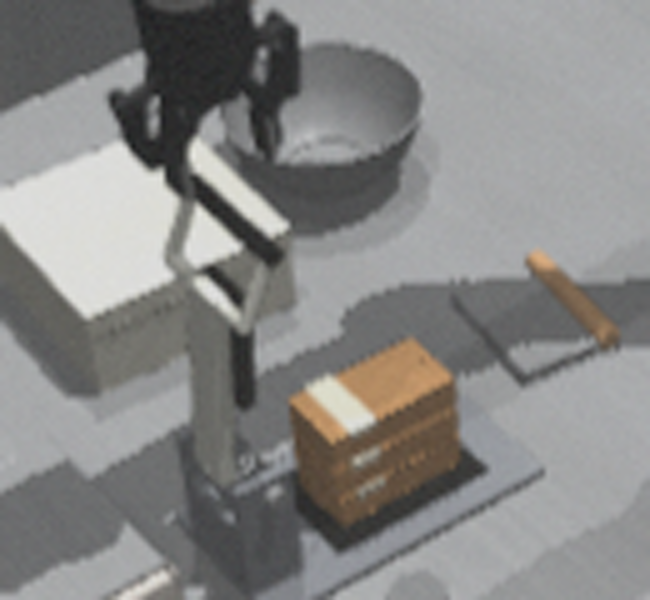

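```bash
python3 -m crank '[{"tx":0.001,"ty":0.003,"tz":0.005,"yaw":0},{"tx":0.001,"ty":0.002,"tz":0.008,"yaw":0},{"tx":0,"ty":0,"tz":0.01,"yaw":0},{"tx":0,"ty":0,"tz":0.01,"yaw":0},{"tx":0,"ty":0,"tz":0.008,"yaw":0},{"tx":0,"ty":0,"tz":0.006,"yaw":0},{"tx":0,"ty":0,"tz":0.003,"yaw":0},{"tx":0,"ty":0,"tz":0.001,"yaw":0},{"tx":0,"ty":0,"tz":0,"yaw":0},{"tx":0,"ty":0,"tz":0,"yaw":0}]' 0.06
python3 -c "
from h import *
to(.649,-.18,.33,-2.4)"
```

```text
t: 21.25
position: [0.6485, -0.1804, 0.3257]
tool_rot: [-0.013, 0.721, 0.691, -0.046]
wrist_force: [0.1, -0.7, -0.5]
finger_gap: 0.0598
t 21.25 pos [ 0.6485 -0.1804  0.3257] ydir -2.59 tilt [-0.086 -0.045] F [ 0.1 -0.7 -0.5] gap 0.0598 | yaw -0.0034 txyz [ 0.0002  0.0001 -0.0043]
```

```bash
python3 -m crank '[{"tx":0,"ty":0,"tz":-0.004,"yaw":0},{"tx":0,"ty":0,"tz":0,"yaw":0},{"tx":0,"ty":0,"tz":0,"yaw":0},{"tx":0,"ty":0,"tz":0,"yaw":0},{"tx":0,"ty":0,"tz":0,"yaw":0},{"tx":0,"ty":0,"tz":0,"yaw":0},{"tx":0,"ty":0,"tz":0,"yaw":0},{"tx":0,"ty":0,"tz":0,"yaw":0},{"tx":0,"ty":0,"tz":0,"yaw":0},{"tx":0,"ty":0,"tz":0,"yaw":0}]' 0.005
python3 -c "
from h import *
to(.649,-.18,.33,-2.4)"
```

```text
t: 22.25
position: [0.6501, -0.1801, 0.3315]
tool_rot: [-0.012, 0.721, 0.691, -0.045]
wrist_force: [0.3, -0.6, -0.8]
finger_gap: 0.0142
t 22.25 pos [ 0.6501 -0.1801  0.3315] ydir -2.58 tilt [-0.082 -0.045] F [ 0.3 -0.6 -0.8] gap 0.0142 | yaw -0.0031 txyz [ 0.0001 -0.0009  0.0015]
```

```bash
cat >> h.py <<'E'
def arc(phis):
    from scipy.spatial.transform import Rotation as Q
    s=arm.sense();w,a,b,c=s["tool_rot"];R=Q.from_quat([a,b,c,w]).as_matrix()
    u=np.array([np.cos(np.radians(-2.6)),np.sin(np.radians(-2.6)),0])
    T0=np.array([.6501,-.1801,.3315]);f=lambda p:T0+u*.23*(np.cos(1.48)-np.cos(p))+np.array([0,0,.23*(np.sin(p)-np.sin(1.48))])
    H=T0+u*.23*np.cos(1.48)-np.array([0,0,.23*np.sin(1.48)])
    d=s["position"]-H;p0=np.arctan2(d[2],-(d@u))
    print("t %.2f phi %.3f r %.4f lat %.4f z-level %.4f F %s gap %.4f tilt %s"%(s["t"],p0,np.hypot(d[2],d@u),d@np.cross([0,0,1],u),d[2],np.round(s["wrist_force"],1),s["finger_gap"],np.round(R[:2,2],3)))
    prev=s["position"]
    for p in phis:
        print(round(float(p),3),np.round(R.T@(f(p)-prev),4));prev=f(p)
E
python3 -c "
from h import *
to(.649,-.18,.33,-2.4)
arc(np.arange(1.44,.9,-.06))"
```

```text
t 22.25 pos [ 0.6501 -0.1801  0.3315] ydir -2.58 tilt [-0.082 -0.045] F [ 0.3 -0.6 -0.8] gap 0.0142 | yaw -0.0031 txyz [ 0.0001 -0.0009  0.0015]
t 22.25 phi 1.480 r 0.2300 lat 0.0000 z-level 0.2290 F [ 0.3 -0.6 -0.8] gap 0.0142 tilt [-0.082 -0.045]
1.44 [ 0.     -0.009   0.0017]
1.38 [ 0.0002 -0.0134  0.0033]
1.32 [ 0.0002 -0.0132  0.0041]
1.26 [ 0.0002 -0.0129  0.0049]
1.2 [ 0.0003 -0.0126  0.0056]
1.14 [ 0.0003 -0.0122  0.0064]
1.08 [ 0.0004 -0.0118  0.0071]
1.02 [ 0.0004 -0.0114  0.0078]
0.96 [ 0.0004 -0.0109  0.0085]
```

```bash
python3 -m crank '[{"tx":0,"ty":-0.006,"tz":0.001,"yaw":0},{"tx":0,"ty":-0.01,"tz":0.002,"yaw":0},{"tx":0,"ty":-0.013,"tz":0.004,"yaw":0},{"tx":0,"ty":-0.013,"tz":0.0045,"yaw":0},{"tx":0,"ty":-0.0125,"tz":0.005,"yaw":0},{"tx":0,"ty":-0.0125,"tz":0.006,"yaw":0},{"tx":0,"ty":-0.012,"tz":0.0065,"yaw":0},{"tx":0,"ty":-0.01,"tz":0.006,"yaw":0},{"tx":0,"ty":-0.006,"tz":0.004,"yaw":0},{"tx":0,"ty":0,"tz":0,"yaw":0}]'
python3 -c "
from h import *
s=arm.sense();print(s['q'].round(2))
arc(np.arange(1.2,.1,-.06))"
```

```text
t: 23.25
position: [0.5637, -0.1765, 0.3079]
tool_rot: [0.012, 0.722, 0.692, -0.025]
wrist_force: [8.5, -0.1, -5.8]
finger_gap: 0.0142
[ 0.75  0.37 -0.72  1.63  0.31  1.26 -0.08]
t 23.25 phi 1.090 r 0.2318 lat -0.0003 z-level 0.2054 F [ 8.5 -0.1 -5.8] gap 0.0142 tilt [-0.019 -0.051]
1.2 [-0.0002  0.0238 -0.0094]
1.14 [ 0.0003 -0.0126  0.0056]
1.08 [ 0.0004 -0.0123  0.0063]
1.02 [ 0.0004 -0.0118  0.0071]
0.96 [ 0.0004 -0.0114  0.0078]
0.9 [ 0.0005 -0.0109  0.0084]
0.84 [ 0.0005 -0.0104  0.0091]
0.78 [ 0.0005 -0.0098  0.0097]
0.72 [ 0.0006 -0.0092  0.0102]
0.66 [ 0.0006 -0.0086  0.0108]
0.6 [ 0.0006 -0.0079  0.0113]
0.54 [ 0.0006 -0.0072  0.0117]
0.48 [ 0.0006 -0.0065  0.0121]
0.42 [ 0.0007 -0.0058  0.0125]
0.36 [ 0.0007 -0.005   0.0128]
0.3 [ 0.0007 -0.0042  0.0131]
0.24 [ 0.0007 -0.0034  0.0133]
0.18 [ 0.0007 -0.0026  0.0135]
0.12 [ 0.0007 -0.0018  0.0137]
```

```bash
python3 -m crank '[{"tx":0,"ty":-0.008,"tz":0.006,"yaw":0},{"tx":0,"ty":-0.011,"tz":0.008,"yaw":0},{"tx":0,"ty":-0.011,"tz":0.008,"yaw":0},{"tx":0,"ty":-0.0105,"tz":0.009,"yaw":0},{"tx":0,"ty":-0.01,"tz":0.01,"yaw":0},{"tx":0,"ty":-0.009,"tz":0.01,"yaw":0},{"tx":0,"ty":-0.0085,"tz":0.011,"yaw":0},{"tx":0,"ty":-0.008,"tz":0.011,"yaw":0},{"tx":0,"ty":-0.005,"tz":0.007,"yaw":0},{"tx":0,"ty":0,"tz":0.0,"yaw":0}]'
python3 -c "
from h import *
s=arm.sense();print(s['q'].round(2))
arc(np.arange(.54,-.05,-.06))"
```

```text
t: 24.25
position: [0.4947, -0.1737, 0.2487]
tool_rot: [0.037, 0.722, 0.691, -0.008]
wrist_force: [7.7, -1.6, 1.5]
finger_gap: 0.0142
[ 0.85  0.27 -0.74  1.89  0.28  1.02 -0.06]
t 24.25 phi 0.692 r 0.2291 lat -0.0006 z-level 0.1462 F [ 7.7 -1.6  1.5] gap 0.0142 tilt [ 0.04  -0.065]
0.54 [ 0.0024 -0.0221  0.0269]
0.48 [ 0.0008 -0.0072  0.0117]
0.42 [ 0.0008 -0.0065  0.0121]
0.36 [ 0.0008 -0.0058  0.0125]
0.3 [ 0.0008 -0.005   0.0128]
0.24 [ 0.0008 -0.0042  0.0131]
0.18 [ 0.0009 -0.0034  0.0133]
0.12 [ 0.0009 -0.0026  0.0135]
0.06 [ 0.0009 -0.0018  0.0136]
0.0 [ 0.0009 -0.001   0.0137]
```

```bash
python3 -m crank '[{"tx":0.0005,"ty":-0.006,"tz":0.007,"yaw":0},{"tx":0.0005,"ty":-0.008,"tz":0.01,"yaw":0},{"tx":0.0005,"ty":-0.0075,"tz":0.011,"yaw":0},{"tx":0.0005,"ty":-0.007,"tz":0.012,"yaw":0},{"tx":0.0005,"ty":-0.006,"tz":0.012,"yaw":0},{"tx":0.0005,"ty":-0.0055,"tz":0.0125,"yaw":0},{"tx":0.0005,"ty":-0.005,"tz":0.0125,"yaw":0},{"tx":0.0005,"ty":-0.003,"tz":0.008,"yaw":0},{"tx":0.0005,"ty":-0.001,"tz":0.004,"yaw":0},{"tx":0,"ty":0,"tz":0,"yaw":0}]'
python3 -c "
from h import *
s=arm.sense();print(s['q'].round(2))
arc(np.arange(.3,-.05,-.06))"
```

```text
t: 25.25
position: [0.4544, -0.1722, 0.1735]
tool_rot: [0.05, 0.723, 0.689, -0.006]
wrist_force: [-1.0, 0.4, 9.6]
finger_gap: 0.0144
[ 0.85  0.29 -0.71  2.07  0.36  0.81 -0.13]
t 25.25 phi 0.317 r 0.2281 lat -0.0010 z-level 0.0710 F [-1.   0.4  9.6] gap 0.0144 tilt [ 0.061 -0.081]
0.3 [ 0.0012 -0.0032  0.0027]
0.24 [ 0.001  -0.0045  0.013 ]
0.18 [ 0.001  -0.0037  0.0132]
0.12 [ 0.0011 -0.0029  0.0134]
0.06 [ 0.0011 -0.0021  0.0136]
0.0 [ 0.0011 -0.0013  0.0137]
```

```bash
python3 -m crank '[{"tx":0.0005,"ty":-0.003,"tz":0.006,"yaw":0},{"tx":0.0005,"ty":-0.002,"tz":0.008,"yaw":0},{"tx":0.0005,"ty":-0.002,"tz":0.008,"yaw":0},{"tx":0.0005,"ty":-0.002,"tz":0.008,"yaw":0},{"tx":0.0005,"ty":-0.002,"tz":0.008,"yaw":0},{"tx":0.0005,"ty":-0.0015,"tz":0.007,"yaw":0},{"tx":0.0005,"ty":-0.001,"tz":0.005,"yaw":0},{"tx":0.0005,"ty":-0.001,"tz":0.003,"yaw":0},{"tx":0,"ty":0,"tz":0,"yaw":0},{"tx":0,"ty":0,"tz":0,"yaw":0}]'
python3 -c "
from h import *
s=arm.sense();print(s['q'].round(2))
arc(np.arange(.06,-.07,-.03))"
```

```text
t: 26.25
position: [0.445, -0.172, 0.133]
tool_rot: [0.06, 0.723, 0.688, -0.008]
wrist_force: [-3.1, -0.0, 10.4]
finger_gap: 0.0137
[ 0.8   0.33 -0.67  2.14  0.45  0.71 -0.22]
t 26.25 phi 0.134 r 0.2282 lat -0.0012 z-level 0.0306 F [-3.1 -0.  10.4] gap 0.0137 tilt [ 0.07  -0.098]
0.06 [ 0.0027 -0.0047  0.0163]
0.03 [ 0.0006 -0.0008  0.0068]
0.0 [ 0.0006 -0.0006  0.0068]
-0.03 [ 0.0006 -0.0004  0.0069]
-0.06 [ 0.0007 -0.0002  0.0069]
```

```bash
python3 -m crank '[{"tx":0.0005,"ty":-0.001,"tz":0.005,"yaw":0},{"tx":0.0005,"ty":-0.001,"tz":0.006,"yaw":0},{"tx":0.0005,"ty":-0.001,"tz":0.006,"yaw":0},{"tx":0.0005,"ty":-0.001,"tz":0.006,"yaw":0},{"tx":0.0005,"ty":-0.0005,"tz":0.005,"yaw":0},{"tx":0.0005,"ty":0,"tz":0.004,"yaw":0},{"tx":0,"ty":0,"tz":0.003,"yaw":0},{"tx":0,"ty":0,"tz":0.002,"yaw":0},{"tx":0,"ty":0,"tz":0.002,"yaw":0},{"tx":0,"ty":0,"tz":0.002,"yaw":0}]'
python3 -c "
from h import *
s=arm.sense();print(s['q'].round(2))
arc(np.arange(.06,-.07,-.03))"
```

```text
t: 27.25
position: [0.4424, -0.172, 0.1036]
tool_rot: [0.066, 0.723, 0.687, -0.013]
wrist_force: [-1.3, 0.9, 10.7]
finger_gap: 0.0142
[ 0.75  0.36 -0.62  2.18  0.53  0.64 -0.31]
t 27.25 phi 0.005 r 0.2287 lat -0.0013 z-level 0.0011 F [-1.3  0.9 10.7] gap 0.0142 tilt [ 0.072 -0.113]
0.06 [-0.0001  0.0001 -0.0128]
0.03 [ 0.0007 -0.0008  0.0068]
0.0 [ 0.0008 -0.0006  0.0068]
-0.03 [ 0.0008 -0.0004  0.0068]
-0.06 [ 0.0008 -0.0002  0.0069]
```

```bash
python3 -m crank '[{"tx":0,"ty":0,"tz":0.003,"yaw":0},{"tx":0,"ty":0,"tz":0.003,"yaw":0},{"tx":0,"ty":0,"tz":0.003,"yaw":0},{"tx":0,"ty":0,"tz":0.003,"yaw":0},{"tx":0,"ty":0,"tz":0.003,"yaw":0},{"tx":0,"ty":0,"tz":0.003,"yaw":0},{"tx":0,"ty":0,"tz":0.003,"yaw":0},{"tx":0,"ty":0,"tz":0.003,"yaw":0},{"tx":0,"ty":0,"tz":0.003,"yaw":0},{"tx":0,"ty":0,"tz":0.003,"yaw":0}]'
python3 -c "
from h import *
s=arm.sense();print(s['q'].round(2))
arc([0])"
```

```text
t: 28.25
position: [0.4423, -0.1724, 0.0973]
tool_rot: [0.075, 0.723, 0.686, -0.025]
wrist_force: [-8.2, 4.8, 30.0]
finger_gap: 0.0142
[ 0.7   0.37 -0.59  2.18  0.58  0.64 -0.37]
t 28.25 phi -0.022 r 0.2289 lat -0.0017 z-level -0.0051 F [-8.2  4.8 30. ] gap 0.0142 tilt [ 0.067 -0.142]
0.0 [ 0.001  -0.0008 -0.0054]
```

```bash
python3 -m crank '[{"tx":0,"ty":0,"tz":0.003,"yaw":0},{"tx":0,"ty":0,"tz":0.003,"yaw":0},{"tx":0,"ty":0,"tz":0.003,"yaw":0},{"tx":0,"ty":0,"tz":0.003,"yaw":0},{"tx":0,"ty":0,"tz":0.003,"yaw":0},{"tx":0,"ty":0,"tz":0.003,"yaw":0},{"tx":0,"ty":0,"tz":0.003,"yaw":0},{"tx":0,"ty":0,"tz":0.003,"yaw":0},{"tx":0,"ty":0,"tz":0.003,"yaw":0},{"tx":0,"ty":0,"tz":0.003,"yaw":0}]'
python3 -c "
from h import *
arc([0])
im,d=viewer.grab_frame('scene');save('s6.png',cv2.resize(im[150:260,210:350],None,fx=5,fy=5,interpolation=cv2.INTER_CUBIC))"
```

```text
t: 29.25
position: [0.4423, -0.1727, 0.0966]
tool_rot: [0.087, 0.722, 0.685, -0.038]
wrist_force: [-9.6, 5.3, 30.3]
finger_gap: 0.0138
t 29.25 phi -0.025 r 0.2289 lat -0.0020 z-level -0.0058 F [-9.6  5.3 30.3] gap 0.0138 tilt [ 0.064 -0.178]
0.0 [ 0.001  -0.0008 -0.0062]
```

View pics/s6.png

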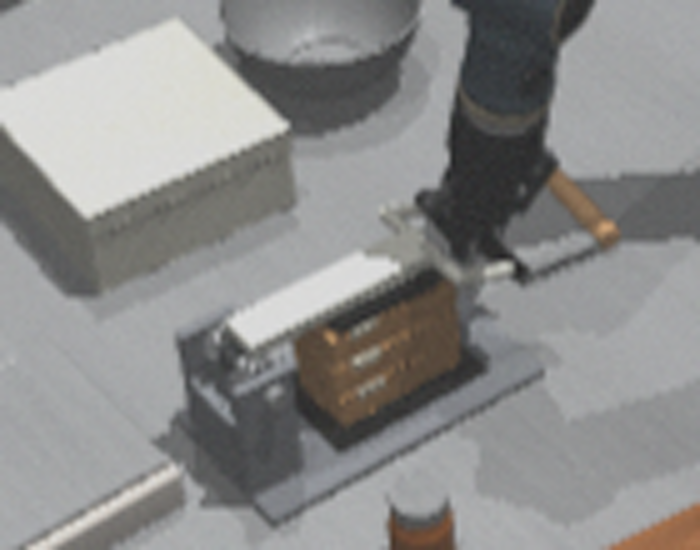

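```bash
python3 -m crank '[{"tx":0,"ty":0,"tz":0.003,"yaw":0},{"tx":0,"ty":0,"tz":0.003,"yaw":0},{"tx":0,"ty":0,"tz":0.002,"yaw":0},{"tx":0,"ty":0,"tz":0.001,"yaw":0},{"tx":0,"ty":0,"tz":0,"yaw":0},{"tx":0,"ty":0,"tz":-0.001,"yaw":0},{"tx":0,"ty":0,"tz":-0.002,"yaw":0},{"tx":0,"ty":0,"tz":-0.002,"yaw":0},{"tx":0,"ty":0,"tz":-0.003,"yaw":0},{"tx":0,"ty":0,"tz":-0.004,"yaw":0}]'
python3 -c "
from h import *
arc(np.arange(.03,.5,.03))"
```

```text
t: 30.3
position: [0.4432, -0.1727, 0.1168]
tool_rot: [0.097, 0.723, 0.683, -0.043]
wrist_force: [2.0, -1.8, 7.2]
finger_gap: 0.0143
t 30.30 phi 0.063 r 0.2283 lat -0.0020 z-level 0.0143 F [ 2.  -1.8  7.2] gap 0.0143 tilt [ 0.071 -0.199]
0.03 [ 0.0034 -0.0026  0.0067]
0.06 [-0.0013  0.0009 -0.0067]
0.09 [-0.0013  0.0011 -0.0067]
0.12 [-0.0013  0.0013 -0.0066]
0.15 [-0.0013  0.0015 -0.0066]
0.18 [-0.0013  0.0017 -0.0066]
0.21 [-0.0013  0.0019 -0.0065]
0.24 [-0.0013  0.0021 -0.0065]
0.27 [-0.0013  0.0023 -0.0064]
0.3 [-0.0012  0.0025 -0.0063]
0.33 [-0.0012  0.0027 -0.0062]
0.36 [-0.0012  0.0029 -0.0062]
0.39 [-0.0012  0.003  -0.0061]
0.42 [-0.0012  0.0032 -0.006 ]
0.45 [-0.0012  0.0034 -0.0059]
0.48 [-0.0011  0.0036 -0.0058]
```

```bash
python3 -m crank '[{"tx":-0.001,"ty":0.0008,"tz":-0.0045,"yaw":0},{"tx":-0.001,"ty":0.0008,"tz":-0.0045,"yaw":0},{"tx":-0.001,"ty":0.001,"tz":-0.0045,"yaw":0},{"tx":-0.001,"ty":0.001,"tz":-0.0045,"yaw":0},{"tx":-0.001,"ty":0.0012,"tz":-0.0045,"yaw":0},{"tx":-0.001,"ty":0.0014,"tz":-0.0045,"yaw":0},{"tx":-0.001,"ty":0.0016,"tz":-0.0045,"yaw":0},{"tx":-0.001,"ty":0.0016,"tz":-0.0045,"yaw":0},{"tx":-0.001,"ty":0.0018,"tz":-0.0045,"yaw":0},{"tx":-0.001,"ty":0.002,"tz":-0.0045,"yaw":0}]'
python3 -c "
from h import *
arc(np.arange(.33,.8,.05))"
```

```text
t: 31.3
position: [0.4551, -0.173, 0.1719]
tool_rot: [0.1, 0.722, 0.683, -0.041]
wrist_force: [2.3, 1.9, 5.9]
finger_gap: 0.014
t 31.30 phi 0.311 r 0.2268 lat -0.0017 z-level 0.0694 F [2.3 1.9 5.9] gap 0.0140 tilt [ 0.077 -0.202]
0.33 [ 0.0006 -0.0012 -0.0055]
0.38 [-0.002   0.0049 -0.0102]
0.43 [-0.002   0.0054 -0.0099]
0.48 [-0.0019  0.0059 -0.0096]
0.53 [-0.0019  0.0064 -0.0093]
0.58 [-0.0018  0.0069 -0.009 ]
0.63 [-0.0017  0.0073 -0.0087]
0.68 [-0.0017  0.0078 -0.0083]
0.73 [-0.0016  0.0082 -0.0079]
0.78 [-0.0015  0.0086 -0.0075]
```

```bash
python3 -m crank '[{"tx":-0.001,"ty":0.0022,"tz":-0.005,"yaw":0},{"tx":-0.001,"ty":0.0024,"tz":-0.005,"yaw":0},{"tx":-0.001,"ty":0.0026,"tz":-0.005,"yaw":0},{"tx":-0.001,"ty":0.0028,"tz":-0.005,"yaw":0},{"tx":-0.001,"ty":0.003,"tz":-0.0048,"yaw":0},{"tx":-0.001,"ty":0.0032,"tz":-0.0046,"yaw":0},{"tx":-0.001,"ty":0.0034,"tz":-0.0045,"yaw":0},{"tx":-0.001,"ty":0.0036,"tz":-0.0045,"yaw":0},{"tx":-0.001,"ty":0.0036,"tz":-0.0044,"yaw":0},{"tx":-0.001,"ty":0.0036,"tz":-0.0044,"yaw":0}]'
python3 -c "
from h import *
arc(np.arange(.65,1.2,.05))"
```

```text
t: 32.3
position: [0.4817, -0.1741, 0.2252]
tool_rot: [0.098, 0.723, 0.683, -0.042]
wrist_force: [4.3, 1.4, -1.7]
finger_gap: 0.0139
t 32.30 phi 0.575 r 0.2257 lat -0.0017 z-level 0.1227 F [ 4.3  1.4 -1.7] gap 0.0139 tilt [ 0.073 -0.199]
0.65 [-0.0014  0.0077 -0.0159]
0.7 [-0.0016  0.0079 -0.0082]
0.75 [-0.0015  0.0083 -0.0078]
0.8 [-0.0014  0.0087 -0.0074]
0.85 [-0.0014  0.0091 -0.0069]
0.9 [-0.0013  0.0094 -0.0065]
0.95 [-0.0012  0.0097 -0.006 ]
1.0 [-0.0011  0.01   -0.0055]
1.05 [-0.001   0.0103 -0.005 ]
1.1 [-0.0009  0.0105 -0.0045]
1.15 [-0.0008  0.0108 -0.004 ]
```

```bash
python3 -m crank '[{"tx":-0.001,"ty":0.0036,"tz":-0.005,"yaw":0},{"tx":-0.001,"ty":0.0038,"tz":-0.0048,"yaw":0},{"tx":-0.001,"ty":0.004,"tz":-0.0045,"yaw":0},{"tx":-0.001,"ty":0.0042,"tz":-0.0042,"yaw":0},{"tx":-0.001,"ty":0.0044,"tz":-0.004,"yaw":0},{"tx":-0.001,"ty":0.0045,"tz":-0.0038,"yaw":0},{"tx":-0.0008,"ty":0.0046,"tz":-0.0036,"yaw":0},{"tx":-0.0008,"ty":0.0047,"tz":-0.0034,"yaw":0},{"tx":-0.0008,"ty":0.0048,"tz":-0.0032,"yaw":0},{"tx":-0.0008,"ty":0.005,"tz":-0.003,"yaw":0}]'
python3 -c "
from h import *
arc(np.arange(.85,1.5,.05))"
```

```text
t: 33.3
position: [0.5195, -0.1757, 0.2706]
tool_rot: [0.092, 0.723, 0.683, -0.046]
wrist_force: [-2.7, 3.1, 6.2]
finger_gap: 0.0141
t 33.30 phi 0.837 r 0.2264 lat -0.0016 z-level 0.1682 F [-2.7  3.1  6.2] gap 0.0141 tilt [ 0.058 -0.196]
0.85 [ 0.0006  0.0001 -0.0048]
0.9 [-0.0013  0.0093 -0.0066]
0.95 [-0.0012  0.0096 -0.0062]
1.0 [-0.0011  0.0099 -0.0057]
1.05 [-0.001   0.0102 -0.0052]
1.1 [-0.0009  0.0105 -0.0047]
1.15 [-0.0008  0.0107 -0.0042]
1.2 [-0.0007  0.0109 -0.0036]
1.25 [-0.0006  0.0111 -0.0031]
1.3 [-0.0005  0.0112 -0.0025]
1.35 [-0.0003  0.0113 -0.002 ]
1.4 [-0.0002  0.0114 -0.0014]
1.45 [-0.0001  0.0115 -0.0009]
```

```bash
python3 -m crank '[{"tx":-0.0007,"ty":0.005,"tz":-0.0034,"yaw":0},{"tx":-0.0007,"ty":0.005,"tz":-0.0034,"yaw":0},{"tx":-0.0006,"ty":0.005,"tz":-0.0033,"yaw":0},{"tx":-0.0006,"ty":0.005,"tz":-0.0032,"yaw":0},{"tx":-0.0006,"ty":0.0052,"tz":-0.003,"yaw":0},{"tx":-0.0005,"ty":0.0053,"tz":-0.0028,"yaw":0},{"tx":-0.0005,"ty":0.0054,"tz":-0.0026,"yaw":0},{"tx":-0.0005,"ty":0.0055,"tz":-0.0024,"yaw":0},{"tx":-0.0004,"ty":0.0055,"tz":-0.0022,"yaw":0},{"tx":-0.0004,"ty":0.0055,"tz":-0.002,"yaw":0}]'
python3 -c "
from h import *
arc(np.arange(1.1,1.5,.05))"
```

```text
t: 34.3
position: [0.5722, -0.1779, 0.3077]
tool_rot: [0.091, 0.723, 0.683, -0.049]
wrist_force: [-1.5, 1.5, 2.2]
finger_gap: 0.0141
t 34.30 phi 1.122 r 0.2278 lat -0.0014 z-level 0.2053 F [-1.5  1.5  2.2] gap 0.0141 tilt [ 0.054 -0.198]
1.1 [ 0.0013 -0.0056 -0.0003]
1.15 [-0.0008  0.0107 -0.0042]
1.2 [-0.0007  0.0109 -0.0037]
1.25 [-0.0006  0.011  -0.0031]
1.3 [-0.0005  0.0112 -0.0026]
1.35 [-0.0003  0.0113 -0.002 ]
1.4 [-0.0002  0.0114 -0.0015]
1.45 [-0.0001  0.0115 -0.0009]
```

```bash
python3 -m crank '[{"tx":-0.0004,"ty":0.005,"tz":-0.002,"yaw":0},{"tx":-0.0004,"ty":0.005,"tz":-0.002,"yaw":0},{"tx":-0.0004,"ty":0.005,"tz":-0.0018,"yaw":0},{"tx":-0.0003,"ty":0.005,"tz":-0.0016,"yaw":0},{"tx":-0.0003,"ty":0.005,"tz":-0.0014,"yaw":0},{"tx":-0.0003,"ty":0.005,"tz":-0.0013,"yaw":0},{"tx":-0.0002,"ty":0.005,"tz":-0.0012,"yaw":0},{"tx":-0.0002,"ty":0.005,"tz":-0.001,"yaw":0},{"tx":-0.0002,"ty":0.004,"tz":-0.0008,"yaw":0},{"tx":-0.0002,"ty":0.004,"tz":-0.0006,"yaw":0}]'
python3 -c "
from h import *
arc([1.4,1.44,1.48,1.5])"
```

```text
t: 35.3
position: [0.6226, -0.18, 0.3268]
tool_rot: [0.09, 0.723, 0.683, -0.05]
wrist_force: [-3.3, 3.7, 5.0]
finger_gap: 0.0141
t 35.30 phi 1.359 r 0.2295 lat -0.0011 z-level 0.2243 F [-3.3  3.7  5. ] gap 0.0141 tilt [ 0.051 -0.198]
1.4 [ 0.0008  0.0094 -0.002 ]
1.44 [-0.0001  0.0092 -0.0008]
1.48 [-0.      0.0092 -0.0004]
1.5 [ 0.      0.0046 -0.0001]
```

```bash
python3 -m crank '[{"tx":0,"ty":0.004,"tz":-0.0008,"yaw":0},{"tx":0,"ty":0.004,"tz":-0.0008,"yaw":0},{"tx":0,"ty":0.004,"tz":-0.0007,"yaw":0},{"tx":0,"ty":0.004,"tz":-0.0006,"yaw":0},{"tx":0,"ty":0.003,"tz":-0.0005,"yaw":0},{"tx":0,"ty":0.003,"tz":-0.0003,"yaw":0},{"tx":0,"ty":0.002,"tz":-0.0002,"yaw":0},{"tx":0,"ty":0.002,"tz":0,"yaw":0},{"tx":0,"ty":0.002,"tz":0,"yaw":0},{"tx":0,"ty":0.002,"tz":0,"yaw":0}]'
python3 -c "
from h import *
arc([1.48,1.5])"
```

```text
t: 36.3
position: [0.6516, -0.1812, 0.3322]
tool_rot: [0.087, 0.723, 0.683, -0.054]
wrist_force: [-8.7, 3.3, 7.2]
finger_gap: 0.0142
t 36.30 phi 1.487 r 0.2306 lat -0.0010 z-level 0.2297 F [-8.7  3.3  7.2] gap 0.0142 tilt [ 0.041 -0.199]
1.48 [ 0.0011 -0.0015  0.0004]
1.5 [ 0.      0.0046 -0.0001]
```

```bash
python3 -m crank '[{"tx":0,"ty":0,"tz":0,"yaw":0},{"tx":0,"ty":0,"tz":0,"yaw":0},{"tx":0,"ty":0,"tz":0,"yaw":0},{"tx":0,"ty":0,"tz":0,"yaw":0},{"tx":0,"ty":0,"tz":0,"yaw":0},{"tx":0,"ty":0,"tz":0,"yaw":0},{"tx":0,"ty":0,"tz":0,"yaw":0},{"tx":0,"ty":0,"tz":0,"yaw":0},{"tx":0,"ty":0,"tz":0,"yaw":0},{"tx":0,"ty":0,"tz":0,"yaw":0}]' 0.06
python3 -c "
from h import *
arc([1.48,1.5])"
```

```text
t: 37.3
position: [0.6528, -0.1854, 0.3302]
tool_rot: [0.089, 0.724, 0.681, -0.054]
wrist_force: [-0.3, 0.4, 0.5]
finger_gap: 0.0599
t 37.30 phi 1.492 r 0.2284 lat -0.0052 z-level 0.2277 F [-0.3  0.4  0.5] gap 0.0599 tilt [ 0.043 -0.202]
1.48 [ 0.0047 -0.0029 -0.0025]
1.5 [ 0.      0.0046 -0.0001]
```

Free. Lift off and retreat.

```bash
python3 -m crank '[{"tx":0,"ty":-0.001,"tz":-0.005,"yaw":0},{"tx":0,"ty":-0.001,"tz":-0.008,"yaw":0},{"tx":0,"ty":0,"tz":-0.01,"yaw":0},{"tx":0,"ty":0,"tz":-0.012,"yaw":0},{"tx":0,"ty":0,"tz":-0.012,"yaw":0},{"tx":0,"ty":0,"tz":-0.012,"yaw":0},{"tx":0,"ty":0,"tz":-0.012,"yaw":0},{"tx":0,"ty":0,"tz":-0.012,"yaw":0},{"tx":0,"ty":0,"tz":-0.012,"yaw":0},{"tx":0,"ty":0,"tz":-0.005,"yaw":0}]'
python3 -m crank '[{"tx":0,"ty":-0.01,"tz":0,"yaw":0},{"tx":0,"ty":-0.02,"tz":0,"yaw":0},{"tx":0,"ty":-0.03,"tz":0,"yaw":0},{"tx":0,"ty":-0.03,"tz":0,"yaw":0},{"tx":0,"ty":-0.03,"tz":0,"yaw":0},{"tx":0,"ty":-0.03,"tz":0,"yaw":0},{"tx":0,"ty":-0.02,"tz":0,"yaw":0},{"tx":0,"ty":-0.01,"tz":0,"yaw":0},{"tx":0,"ty":0,"tz":0,"yaw":0},{"tx":0,"ty":0,"tz":0,"yaw":0}]'
python3 - <<'E'
from h import *
arc([])
im,d=viewer.grab_frame('scene');save('s7.png',cv2.resize(im[130:310,205:405],None,fx=4,fy=3.33,interpolation=cv2.INTER_CUBIC))
W=cloud('scene',d)
for lo,hi,n in(((.44,-.25,.098),(.62,-.1,.125),"column"),((.55,-.26,.325),(.76,-.06,.36),"handle"),((.58,.18,.045),(.66,.27,.07),"cutter"),((.58,-.05,.078),(.69,.05,.1),"jar"),((.42,-.65,.085),(.69,-.38,.105),"cake")):
    P=box(W,lo,hi);print(n,rect(P))
W=cloud("top",viewer.grab_frame("top")[1])
for lo,hi,n in(((.44,-.25,.098),(.62,-.1,.125),"column"),((.44,-.25,.03),(.62,-.1,.098),"column lower visible"),((.55,-.26,.325),(.76,-.06,.36),"handle")):
    P=box(W,lo,hi);print("top",n,rect(P)if len(P)>2 else 0)
E
```

```text
t: 38.3
position: [0.6462, -0.1624, 0.4387]
tool_rot: [0.09, 0.724, 0.682, -0.053]
wrist_force: [-0.0, 0.2, -0.1]
finger_gap: 0.0596
t: 39.3
position: [0.4537, -0.1521, 0.4224]
tool_rot: [0.087, 0.726, 0.68, -0.056]
wrist_force: [0.3, 0.2, 0.5]
finger_gap: 0.0604
t 39.30 phi 0.972 r 0.3873 lat 0.0191 z-level 0.3199 F [0.3 0.2 0.5] gap 0.0604 tilt [ 0.036 -0.202]
column (array([ 544.9, -174.3]), 123.1, 74.5, -3.9, 367, 'med z', 0.1062)
handle (array([ 653. , -173.4]), 117.8, 20.7, 86.7, 125, 'med z', 0.3408)
cutter (array([615.6, 230.5]), 60.9, 53.7, 64.6, 96, 'med z', 0.0533)
jar (array([640.3,   8.2]), 42.8, 41.3, 55.3, 92, 'med z', 0.0834)
cake (array([ 555.8, -511.4]), 223.0, 204.5, 85.4, 1161, 'med z', 0.0905)
top column (array([ 579.9, -181.2]), 67.0, 50.6, 82.0, 161, 'med z', 0.1083)
top column lower visible (array([ 589.7, -148.5]), 29.4, 1.9, 0.4, 16, 'med z', 0.0725)
top handle (array([ 651.8, -180.2]), 110.5, 20.3, 88.3, 196, 'med z', 0.3444)
```

View pics/s7.png

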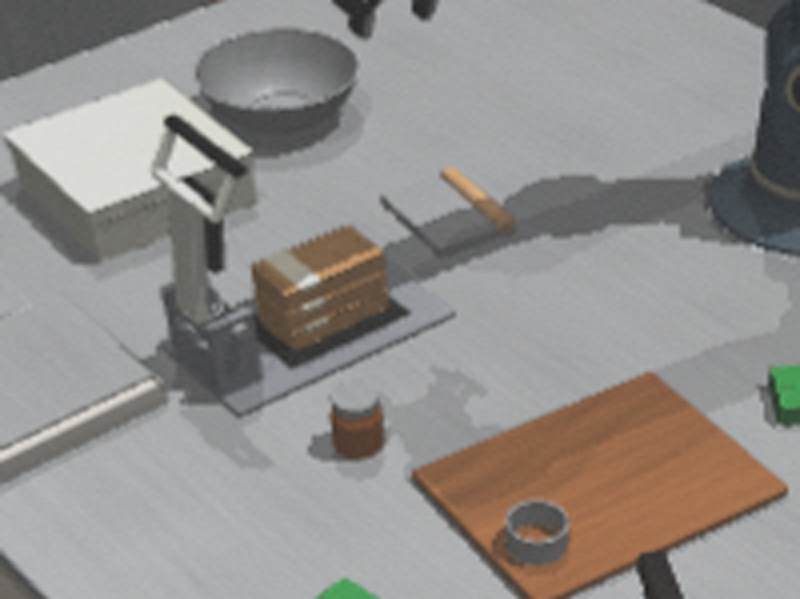

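```bash
python3 -c "
from h import *
print(arm.sign_off())"
```

```text
the job is handed in; nothing more can be done
None
```

I stacked the carton on the column of two and released it. Then I pulled the press arm down by its handle until the pad bore on the top carton. I held it with about 30 N at the handle for a little over a second. I eased it back up at about 0.25 to 0.3 rad/s to its stop, let go there, and handed the job in at about 39 s.

**Last checks:**
- **Column:** it stands straight with the edges in line. Its measured position moved about 1 to 2 mm during pressing, which is within the measuring error.
- **Press arm:** the handle is at its raised place, with the picture and depth agreeing to about 3 mm. The arm pushed back from the stop with about 9 N before I released it.
- **Other things:** the jar, ring and cake box stand where they were. The cake box depth fit changed by about 14 mm in x, but the arm never came near it and the picture shows it unmoved. I did not re-measure the spray bottle; only part of it was in the last picture, and the arm never came near it.
- **Forces:** the wrist force stayed far below its limit in every reading I took.

**What went wrong or was not confirmed:**
- I first turned the gripper the wrong way for the handle, which ran joints 3 and 7 up to or very near their limits; I then turned it back.
- The tool tilted by up to about 11° while I worked the handle, but the grip held.
- The top camera could not fully confirm the final column, because the robot partly hid it.

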